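# Load the blued block into the sprung marking-out vice

### The job

Load the blue slotted block into the small green vice: holding it upright with its slot pointing from jaw to jaw, push the tall yellow sprung jaw back with the block, lower the block into the gap and let go. It must end standing flat on the vice's bed, centred across the jaws and held between the low steel jaw and the yellow one. Leave the bare steel block where it stands.

Things in the scene. Friction and masses are not known exactly. Their poses are not given: they have to be found in the camera images.
- blue_block: Blue steel block, 40 (x) x 36 (y) x 65 (z) mm, 0.4 to 0.6 kg, standing on the table. Origin: centre of its underside, z up. A slot 16 mm wide, 24 mm deep in its top runs along its x, leaving two 10 mm prongs with outer faces at y = +-18. Pinch it across the flat y faces. A half turn about z makes no difference.
- bare_block: A second block of the same shape and size, bare grey steel; not to be used or moved. Origin: centre of its underside.
- fixture: Small vice fixed to the table. Origin: table level, under the centre of the block's seat; x points from the low jaw to the sprung jaw. Green base: x -52 to 98, y -50 to 50 mm, top (the bed) at z 12. Low fixed steel jaw: x -45 to -20 (clamping face at -20), y -40 to 40, top z 28. Green end block behind the sprung jaw: x 83 to 97, y -40 to 40, top z 48.
- jaw (a joint): Yellow sprung jaw, 0 to 0.045 m; pushed along the vice's +x it yields (4.5 N at 0, 8 N at 0.024, 11 N at the end), free it springs back to 0. Flat upright tongue, y -15 to 15 mm, z 13 to 70, face at vice x = -4 mm + joint, on a carriage 78 mm wide, top z 35, x -2 to 24 mm + joint. Gap between the jaws = 16 mm + joint, so 40 with the block in place (joint at 0.024).
Not all that is in view belongs to the job. Several things have the shape of the blue_block; the one meant has the colours described above.

How it is judged (in metres and radians):
On the way:
1. the yellow jaw is pressed back far enough to open the gap (value of joint jaw above 0.02 m), for 0.1 s.
At the end, for the whole second after the job is handed in: The blue block stands upright (within 7 degrees) and still on the vice's bed, within 8 mm of the seat's centre along the jaw's travel and 15 mm across it, its slot within 10 degrees of the jaw's travel, with the sprung jaw resting against it (joint between 0.018 and 0.033 m) (x of blue_block in the frame of fixture between -0.008 and 0.008 m and y of blue_block in the frame of fixture between -0.015 and 0.015 m and z of blue_block in the frame of fixture between 0.008 and 0.017 m and angle between blue_block's own z axis and vertical below 0.12 rad and angle between the x axis of blue_block and the x axis of fixture, either way round below 0.175 rad and value of joint jaw between 0.018 and 0.033 m and linear speed of blue_block below 0.02 m/s); the robot touches nothing.
It fails at once if the bare block is moved by more than 30 mm (distance of bare_block from where it was at the start of the episode above 0.03 m).
It also fails if it takes over 38 s, if anything falls off the work surface, if the arm or the gripper's body presses on something with over 40 N, if the wrist force passes 120 N, or if a joint passes its speed limit or range.

### The arm

A 7-joint arm with a two-finger parallel gripper is mounted at the origin on the work surface. World frame = base frame: x ahead of the robot, y to its left, z up, the work surface at z = 0. Lengths are in m, angles in degrees, forces in N, time in s.
With the tool pointing down it reaches from about 0.35 to 0.775 m from the base axis. Payload 3.1 kg.
Tool frame: the origin (TCP) lies on the centre line of the jaws, within the pads' length; the fingertips stand 17 mm ahead of it and the grasp point (between the pads) lies 2 mm behind it (robot.tip_reach is the distance from the TCP to the fingertips, in m); z points along the fingers, y is the line along which they close (so a half turn about z gives the same grasp; the last joint's range is limited). The gripper opens to 85 mm and grips with 20 to 120 N. Pads are 22 mm wide; open, the fingers measure 114 mm over their backs; the gripper's body (76 mm by 85 mm) begins 54 mm behind the grasp point. The pads swing forward as they close: fully open they stand 13 mm farther back than shut.
Start: joints at [-66.331, 17.813, 0.802, 86.603, -0.252, 75.585, -1.558], TCP at [0.242, 0.494, 0.228] pointing down, gripper open.
Joint ranges: [-154.91, 154.91], [-16.99, 109.72], [-72.82, 74.43], [7.12, 147.25], [-82.49, 262.49], [11.32, 116.49], [-174.64, 174.64]. Speed limits (degrees/s): [159.86, 159.86, 180, 180, 180, 180, 180].

### API

Orientations are given as [roll, pitch, yaw] about the fixed x, y, z axes, in that order (R = Rz(yaw) Ry(pitch) Rx(roll)).
In Python, from station import robot, fingers, vision, workorder, recognise gives the robot as it stands. Calls block until the motion is done:
- robot.move_to(position, orientation): joint-space move of the TCP to a pose.
- robot.line_to(position, orientation=None, velocity=0.15, f_stop=None): straight line of the TCP; orientation=None keeps the orientation; velocity is the mean speed in m/s. With f_stop (N) it stops when the force on the tool has changed by that much, and returns True; else False.
- robot.move_j(angles): joint-space move.
- fingers.gripper_to(opening, force=None): opening from 0.0 (shut) to 1.0 (fully open); force is the grip in N (None keeps the last); returns when the fingers have stopped.
- robot.pause(seconds).
- robot.inverse_kinematics(position, orientation): joint angles nearest the present ones, or None.
- vision.grab_frame(name): name is "side" or "top"; returns the picture (384x512x3 uint8, red, green, blue); there is no depth.
- vision.calibration(name): a dict with "mtx" (3x3 intrinsics, pixels), "extrinsics" (4x4, takes a point from world to camera coordinates). Camera axes: x right, y up, looking along -z (the intrinsics and any distortion apply to the point x, -y, -z); pixel columns grow to the right and rows downward; lengths in m; the calibration is good to about 2 mm. A picture is of the moment at which its call begins. calibration takes no time and is no camera call.
A pose or a line that the arm cannot do raises robot.PlanningError and nothing moves.
- workorder.close_job(): hands the job in; it is judged then, once.
Trained networks look in the newest picture that a camera, given by its name, has taken for a name from the list of things; names that differ only in an ending like _2 or _b are one class to them, and where a whole thing is asked for, a point or a joint stands for the part that bears it (a point fixed in the world has none). Each returns a list of dicts, best first, with "p" (0 to 1); they miss things now and then, are a little off and sometimes report something else, mostly with a low value. They report only what shows in the picture. A call takes as long as a camera call. They do not tell look-alikes from the thing itself.
- recognise(label, camera): "rect" ([centre column, centre row, width, height] in pixels, round what is visible of it).
Readings, each from a call of its own:
- robot.current_time_s(): time.
- robot.current_joint_positions(): joint angles.
- robot.current_dq(): joint speeds.
- robot.current_joint_torque(): joint torques, N m.
- robot.current_tool_pos(): TCP position.
- robot.current_eef_rot(): TCP orientation.
- robot.current_contact_force(): force on the tool from outside, world axes, zero at the start.
- robot.current_torque(): the same for the moment, N m.
- robot.current_finger_gap(): opening from 0.0 (shut) to 1.0 (fully open).
- robot.current_gripper_force(): force on a finger pad.
Only numpy, scipy, OpenCV 4.12 (cv2) and the standard library are available. Lean on these libraries where they do the work, as an engineer would, in place of code of your own. Each camera call takes 0.05 s, during which the arm holds its last target. There are 200 camera calls.

## Working session

There is one attempt and no reset: what is moved stays moved. The work goes in short steps, each a Python script; the robot and the scene stay as the last script left them, time stands still between calls to the robot, and variables do not carry over. Pictures are saved under pics/ and viewed, at most 10 in all, crops included, and the job is handed in when it is done.

```bash
mkdir -p pics; ls; python3 - <<'E'
from station import robot, fingers, vision, workorder, recognise
import cv2,numpy as np
for c in ("top","side"):
    im=vision.grab_frame(c); cv2.imwrite(f"pics/{c}0.png",im[:,:,::-1])
    k=vision.calibration(c); print(c,np.round(k["mtx"],1).tolist(),np.round(k["extrinsics"],4).tolist(),[x for x in k if x not in("mtx","extrinsics")])
    for l in ("blue_block","fixture","jaw"):
        print(l,[(np.round(d["rect"],1).tolist(),round(d["p"],2)) for d in recognise(l,c)])
print(robot.current_time_s(),robot.current_eef_rot(),robot.tip_reach)
E
```

```text
pics
top [[468.3, 0.0, 253.9], [0.0, 468.3, 182.6], [0.0, 0.0, 1.0]] [[0.026, -0.9997, 0.0011, 0.0135], [0.9851, 0.0258, 0.1701, -0.4754], [-0.17, -0.0034, 0.9854, -0.9663], [0.0, 0.0, 0.0, 1.0]] []
blue_block [([196.1, 137.1, 31.0, 29.1], 0.98), ([209.4, 225.1, 18.6, 22.1], 0.69), ([261.1, 185.9, 24.5, 23.6], 0.62), ([212.6, 180.7, 23.0, 27.0], 0.61)]
fixture [([350.2, 148.3, 56.1, 78.3], 0.63), ([352.2, 157.6, 32.9, 15.3], 0.44), ([144.7, 183.6, 25.3, 23.1], 0.33)]
jaw [([350.1, 155.3, 32.1, 15.8], 0.64)]
side [[368.5, 0.0, 257.7], [0.0, 368.5, 197.5], [0.0, 0.0, 1.0]] [[0.9982, -0.0573, 0.0181, -0.4713], [0.0134, 0.5056, 0.8627, -0.0429], [-0.0585, -0.8609, 0.5054, -0.6563], [0.0, 0.0, 0.0, 1.0]] []
blue_block [([259.2, 170.9, 26.8, 29.1], 0.83), ([214.1, 173.9, 22.9, 40.7], 0.81), ([300.9, 166.3, 26.3, 37.6], 0.79), ([258.1, 201.4, 31.6, 42.1], 0.77)]
fixture [([331.1, 284.8, 128.3, 82.2], 0.73)]
jaw [([320.8, 275.7, 34.4, 56.8], 0.83)]
0.4 [-1.79981387e+02  1.96942424e-03  1.53949984e+02] 0.017
```

```bash
python3 - <<'E'
import cv2
a=cv2.imread("pics/top0.png")[80:280,100:420];b=cv2.imread("pics/side0.png")[120:360,180:440]
cv2.imwrite("pics/topc.png",cv2.resize(a,None,fx=2.5,fy=2.5,interpolation=2));cv2.imwrite("pics/sidec.png",cv2.resize(b,None,fx=2.5,fy=2.5,interpolation=2))
E
```

```text
(no output)
```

View pics/topc.png

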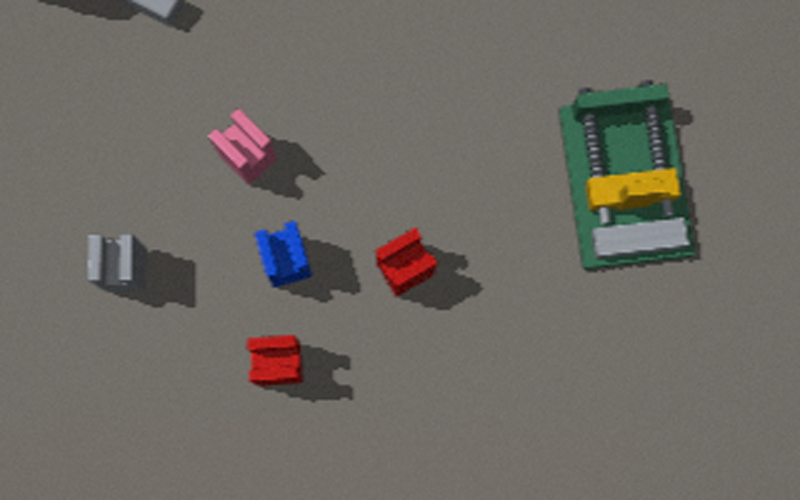

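View pics/sidec.png

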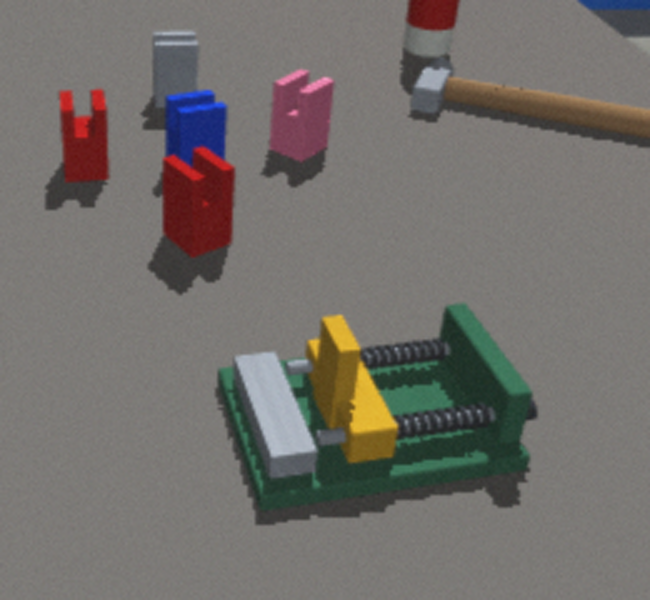

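The top view has five look-alikes: pink (196,137), grey (145,184), blue (213,181), red (261,186) and red (209,225). The only blue one, at (213,181), fits the description, and the two enlarged crops confirm it: blue, slot up, with its slot running roughly along image rows. The vice is at about (350,150), with its low jaw toward the robot. Next I'll fit silhouettes with the calibration.

```bash
cat > fit.py <<'E'
import cv2,numpy as np
from scipy.optimize import minimize
from station import vision
S=8
def proj(c,P):
    k=vision.calibration(c);E=k["extrinsics"];q=P@E[:3,:3].T+E[:3,3]
    q=q*[1,-1,-1];u=q@np.array(k["mtx"]).T;return u[:,:2]/u[:,2:]
def box(x0,x1,y0,y1,z0,z1): return np.array([[x,y,z] for x in(x0,x1) for y in(y0,y1) for z in(z0,z1)])/1000
def mask(c,boxes,pose,roi):
    x,y,a=pose;R=np.array([[np.cos(a),-np.sin(a),0],[np.sin(a),np.cos(a),0],[0,0,1]])
    c0,r0,w,h=roi;m=np.zeros((h*S,w*S),np.uint8)
    for b in boxes:
        p=proj(c,b@R.T+[x,y,0]);p=((p-[c0,r0]+.5)*S).astype(np.float32)
        cv2.fillConvexPoly(m,cv2.convexHull(p).round().astype(int),255)
    return cv2.resize(m,(w,h),interpolation=cv2.INTER_AREA)/255.
def fit(terms,pose0):
    # terms: (camera, boxes, boxes hiding them, observed mask, roi)
    def cost(v):
        e=0
        for c,b,o,m,roi in terms:
            M=mask(c,b,[v[0],v[1],v[2]/5],roi)
            if o: M=M*(1-mask(c,o,[v[0],v[1],v[2]/5],roi))
            e+=np.abs(M-m[roi[1]:roi[1]+roi[3],roi[0]:roi[0]+roi[2]]).sum()/m.sum()
        return e
    v0=np.array(pose0)*[1,1,5]
    sx=v0+np.vstack([np.zeros(3),np.diag([.01,.01,.6])])
    r=minimize(cost,v0,method="Nelder-Mead",options=dict(initial_simplex=sx,xatol=1e-4,fatol=1e-4))
    r=minimize(cost,r.x,method="Nelder-Mead",options=dict(initial_simplex=r.x+np.vstack([np.zeros(3),np.diag([-.004,.004,-.2])]),xatol=1e-4,fatol=1e-4))
    return r.x/[1,1,5],r.fun
def ray(c,px,z):
    k=vision.calibration(c);E=k["extrinsics"];d=np.linalg.inv(k["mtx"])@[px[0],px[1],1];d=E[:3,:3].T@(d*[1,-1,-1]);o=-E[:3,:3].T@E[:3,3]
    return o+d*(z-o[2])/d[2]
def colour(im):
    h,s,v=cv2.split(cv2.cvtColor(im,cv2.COLOR_RGB2HSV))
    f=lambda a,b,t:((h>=a)&(h<=b)&(s>t)&(v>30)).astype(float)
    return dict(blue=f(108,128,120),yellow=f(15,32,140),green=f(60,90,70))
BLOCK=[box(-20,20,-18,18,0,41),box(-20,20,8,18,41,65),box(-20,20,-18,-8,41,65)]
YEL=[box(-2,24,-39,39,13,35),box(-4,8,-15,15,13,70)]
BASE=[box(-52,98,-50,50,0,12),box(83,97,-40,40,12,48)]
LOW=[box(-45,-20,-40,40,12,28)]
E
python3 - <<'E'
from fit import *
I={c:cv2.imread(f"pics/{c}0.png")[:,:,::-1].copy() for c in("top","side")}
C={c:colour(I[c]) for c in I}
p=ray("top",(213,181),.05);print(p)
tb=("top",BLOCK,None,C["top"]["blue"],(190,160,45,45))
for a in (0,.3):
    print("block",fit([tb],[p[0],p[1],a]))
q=ray("top",(352,160),.03);print(q)
T={}
rt=(310,100,85,100);rs=(250,230,155,110)
ty=[(c,YEL,None if c=="side" else None,C[c]["yellow"],r) for c,r in(("top",rt),("side",rs))]
tg=[(c,BASE,YEL+LOW,C[c]["green"],r) for c,r in(("top",rt),("side",rs))]
for n,t in dict(ytop=ty[:1],ty=ty,gtop=tg[:1],gside=tg[1:],all=ty+tg).items(): print(n,fit(t,[q[0],q[1],.05]))
E
```

```text
[0.47431227 0.11306014 0.05      ]
block (array([0.47623417, 0.11431016, 0.31367991]), np.float64(0.057622238768925284))
block (array([0.47625004, 0.11420191, 0.32038804]), np.float64(0.05728468602630926))
[ 0.53247839 -0.18775417  0.03      ]
ytop (array([ 0.53382254, -0.19213781,  0.16196199]), np.float64(0.08480291085506367))
ty (array([ 0.53445186, -0.19166832,  0.1383075 ]), np.float64(0.2226575872285768))
gtop (array([ 0.53381173, -0.19188607,  0.14775915]), np.float64(0.27306253160289906))Traceback (most recent call last):
  File "<stdin>", line 13, in <module>
  File "fit.py", line 27, in fit
    r=minimize(cost,v0,method="Nelder-Mead",options=dict(initial_simplex=sx,xatol=1e-4,fatol=1e-4))
    res = _minimize_neldermead(fun, x0, args, callback, bounds=bounds,
                               **options)
    fxcc = func(xcc)
    fx = function(np.copy(x), *(wrapper_args + args))
  File "fit.py", line 22, in cost
    if o: M=M*(1-mask(c,o,[v[0],v[1],v[2]/5],roi))
                 ~~~~^^^^^^^^^^^^^^^^^^^^^^^^^^^^
  File "fit.py", line 13, in mask
    p=proj(c,b@R.T+[x,y,0]);p=((p-[c0,r0]+.5)*S).astype(np.float32)
  File "fit.py", line 6, in proj
    k=vision.calibration(c);E=k["extrinsics"];q=P@E[:3,:3].T+E[:3,3]
ValueError: time passes only in moves, steps and waits
```

Fits agree: block (0.476, 0.114, 18°), vice (0.534, -0.192, 8.5°), both plausible. The calibration calls were exhausted by my loop, so I'll cache them, then grasp.

```bash
sed -i 's/^S=8/S=8\nfrom functools import lru_cache\ncal=lru_cache(None)(lambda c: vision.calibration(c))/; s/k=vision.calibration(c)/k=cal(c)/' fit.py; python3 - <<'E'
from fit import *
from station import robot,fingers
for h in (0,180):
    for p,y in (([.4762,.1143,.15],18.2),([.534,-.192,.12],8.5)):
        y=(y-h); j=robot.inverse_kinematics(p,[180,0,y]); print(y,None if j is None else np.round(j))
y=18.2
if robot.inverse_kinematics([.4762,.1143,.15],[180,0,y]) is None: y-=180
fingers.gripper_to(.8)
robot.move_to([.4762,.1143,.15],[180,0,y])
robot.line_to([.4762,.1143,.045],velocity=.12,f_stop=15)
print(robot.current_tool_pos())
fingers.gripper_to(0,force=60)
print(robot.current_finger_gap(),robot.current_gripper_force())
robot.line_to([.4762,.1143,.17],velocity=.15)
print(robot.current_finger_gap(),robot.current_gripper_force(),robot.current_contact_force(),robot.current_time_s())
im={c:vision.grab_frame(c) for c in("top","side")}
cv2.imwrite("pics/lift.png",np.vstack([cv2.resize(im["top"][90:220,150:320],(520,400)),cv2.resize(im["side"][60:110+50,170:330],(520,200))])[:,:,::-1] if 0 else im["side"][:,:,::-1])
E
```

```text
18.2 [-43.  16.  33. 104. -10.  63. -78.]
8.5 [-20.  34.  56.  94. -30.  68. -38.]
-161.8 [-28.  14.  15. 103.  -4.  63.  97.]
-171.5 [-14.  30.  45.  94. -23.  66. 136.]
[0.47699606 0.11446935 0.0456791 ]
0.4042918716043191 60.41785955429077
0.40983794354534137 60.325233936309814 [ 0.51227772 -0.04287965 -4.52484792] 4.775
```

View pics/lift.png

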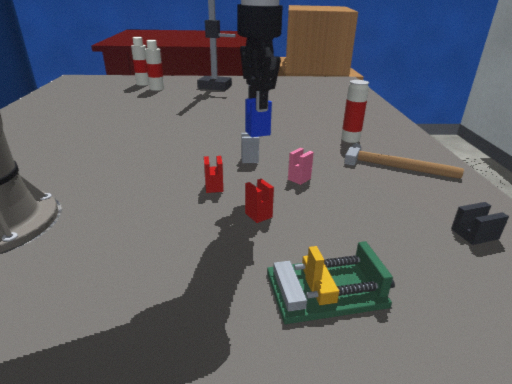

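The blue block is held upright at (258,117), and the other blocks stand where they were. Next I'll refine the vice fit from the first pictures, then go above the low jaw and look.

```bash
python3 - <<'E'
from fit import *
from station import robot,fingers
C={c:colour(cv2.imread(f"pics/{c}0.png")[:,:,::-1].copy()) for c in("top","side")}
rt=(310,100,85,100);rs=(250,230,155,110)
# springs/rods ignored; side yellow: low jaw hides nothing of the tongue
ty=[(c,YEL,None,C[c]["yellow"],r) for c,r in(("top",rt),("side",rs))]
tg=[(c,BASE,YEL+LOW,C[c]["green"],r) for c,r in(("top",rt),("side",rs))]
for n,t in dict(yside=ty[1:],gside=tg[1:],all=ty+tg).items():
    v,f=fit(t,[.534,-.192,.148]); print(n,v,f)
x,y,a=v
assert np.hypot(x-.534,y+.192)<.006 and abs(a-.148)<.06
np.save("vice.npy",v)
u=np.array([np.cos(a),np.sin(a)]);P=lambda d,z:[*(np.array([x,y])+u*d),z]
o=[180,0,np.degrees(a)]
robot.move_to(P(-.034,.17),o); robot.line_to(P(-.034,.080),velocity=.12,f_stop=12)
print(robot.current_tool_pos(),robot.current_contact_force(),robot.current_time_s())
A=vision.grab_frame("side")[190:340,230:430];B=vision.grab_frame("top")[90:240,270:430]
cv2.imwrite("pics/pre.png",np.hstack([cv2.resize(A,None,fx=2.2,fy=2.2),cv2.resize(B,None,fx=2.2,fy=2.2)])[:,:,::-1])
E
```

```text
yside [ 0.53538688 -0.19098363  0.10795258] 0.1094485899796492
gside [ 0.53507321 -0.19106249  0.14674883] 0.2884474926270976
all [ 0.53442415 -0.19158232  0.14302699] 0.8097459680353273
[ 0.50162763 -0.19675411  0.08080082] [-0.22021644  0.46591354 -4.81482281] 6.9667
```

View pics/pre.png

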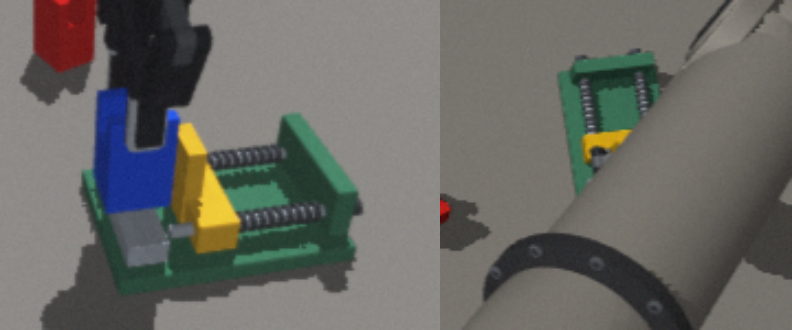

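The block (crop 135,155) stands upright just above the low jaw, squarely in front of the yellow tongue. Next: push until contact, then 26 mm more.

```bash
python3 - <<'E'
from fit import *
from station import robot,fingers
x,y,a=np.load("vice.npy");u=np.array([np.cos(a),np.sin(a)])
P=lambda d,z:[*(np.array([x,y])+u*d),z]
D=lambda:float((np.array(robot.current_tool_pos()[:2])-[x,y])@u)
z=.0795
hit=robot.line_to(P(-.012,z),velocity=.03,f_stop=3); d=D(); f0=robot.current_contact_force()
print("contact",hit,d,f0)
t=d+.0255 if hit and -.031<d<-.018 else .002
robot.line_to(P(t,z),velocity=.04); print("pushed",D(),robot.current_contact_force(),robot.current_tool_pos())
robot.pause(.3)
print(robot.current_contact_force(),robot.current_finger_gap(),robot.current_time_s())
A=vision.grab_frame("side")[190:340,230:430]
cv2.imwrite("pics/push.png",cv2.resize(A,None,fx=3,fy=3)[:,:,::-1])
E
```

```text
contact True -0.025190314047102053 [-0.48133817  0.19615335 -5.99456521]
pushed -0.004622562601792518 [-8.05745075  0.51431199 -3.92364015] [ 0.52959571 -0.19048383  0.07732302]
[-7.53428674  1.18632466 -3.91872442] 0.4030968728151134 8.6417
```

View pics/push.png

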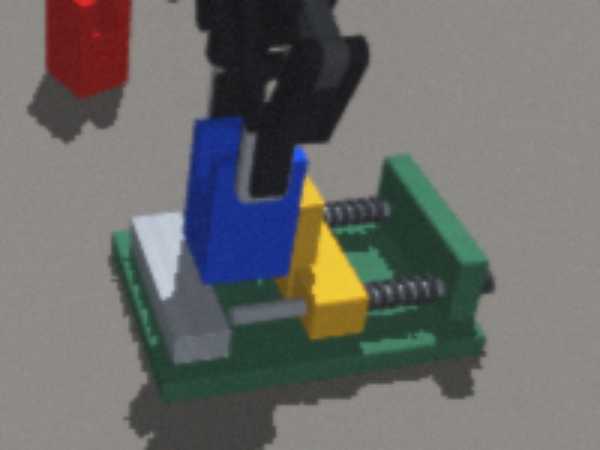

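The block has pushed the jaw back, but the arm is yielding: it stopped 5 mm short of its command. I'll add the lag to the command, then lower.

```bash
python3 - <<'E'
from fit import *
from station import robot,fingers
x,y,a=np.load("vice.npy");u=np.array([np.cos(a),np.sin(a)]);n=np.array([-u[1],u[0]])
P=lambda d,z:[*(np.array([x,y])+u*d),z]
V=lambda:np.array([*(np.array([u,n])@(np.array(robot.current_tool_pos()[:2])-[x,y])),robot.current_tool_pos()[2]])
c=.007
for _ in range(3):
    robot.line_to(P(c,.0805),velocity=.04); robot.pause(.2); v=V(); print("pushed",c,v,robot.current_eef_rot())
    if abs(v[0]-.0015)<.001: break
    c+=.0015-v[0]
robot.pause(.2)
A=vision.grab_frame("side")[190:340,230:430]
cv2.imwrite("pics/push2.png",cv2.resize(A,None,fx=3,fy=3)[:,:,::-1])
print(c,robot.current_contact_force(),robot.current_time_s())
E
```

```text
pushed 0.007 [0.00075177 0.00180524 0.07747384] [-179.52036018    1.13075303    8.11330629]
0.007 [-8.61455254  0.57272512 -7.16733682] 9.4583
```

View pics/push2.png

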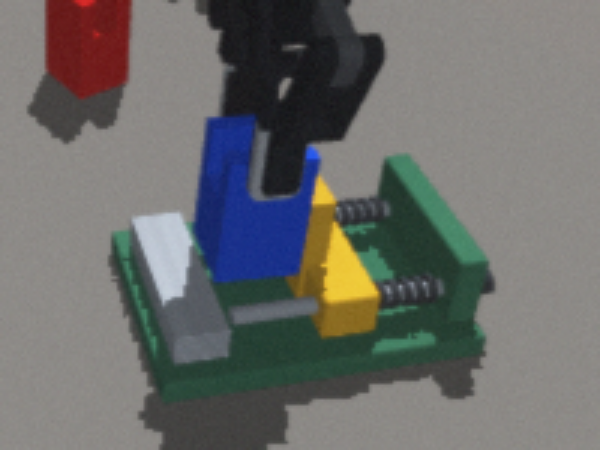

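```bash
python3 - <<'E'
from fit import *
x,y,a=np.load("vice.npy");R=np.array([[np.cos(a),np.sin(a)],[-np.sin(a),np.cos(a)]])
for n,px,z in(("near rear bottom",(217,281),.032),("near front bottom",(303,273),.032),("near rear top",(208,117),.097),("low jaw edge near",(229,335),.028),("low jaw edge far",(183,213),.028)):
    p=ray("side",(230+(px[0]+.5)/3-.5,190+(px[1]+.5)/3-.5),z); print(n,np.round(1000*R@(p[:2]-[x,y]),1))
C=colour(cv2.imread("pics/push2.png")[:,:,::-1].copy());m=C["blue"]
for r in range(130,285,15):
    k=np.flatnonzero(m[r]);print(r,k.min(),k.max())
E
```

```text
near rear bottom [-18.1 -15.2]
near front bottom [ 21.5 -17.3]
near rear top [-17.   18.7]
low jaw edge near [-21.3 -43.2]
low jaw edge far [-18.7  36.7]
130 207 253
145 205 251
160 203 319
175 201 314
190 199 311
205 197 309
220 196 307
235 196 304
250 203 301
265 207 298
280 213 238
```

The block's bottom rear edge is at vice x -18, the jaw edge is at about -20, and the block is upright, so it clears by about 2 mm. Lowering with 1 mm extra push.

```bash
python3 - <<'E'
from fit import *
from station import robot,fingers
x,y,a=np.load("vice.npy");u=np.array([np.cos(a),np.sin(a)]);n=np.array([-u[1],u[0]])
P=lambda d,z:[*(np.array([x,y])+u*d-n*.001),z]
V=lambda:np.round([*(np.array([u,n])@(np.array(robot.current_tool_pos()[:2])-[x,y])),robot.current_tool_pos()[2]],4)
robot.line_to(P(.008,.0805),velocity=.04);print(V())
h=robot.line_to(P(.008,.0535),velocity=.03,f_stop=12)
print(h,V(),robot.current_contact_force(),robot.current_time_s())
A=vision.grab_frame("side")[190:340,230:430]
cv2.imwrite("pics/low.png",cv2.resize(A,None,fx=3,fy=3)[:,:,::-1])
E
```

```text
[0.0019 0.0017 0.0774]
True [ 0.0022 -0.001   0.058 ] [-1.91448159 -0.62082185  3.91554054] 10.4083
```

View pics/low.png

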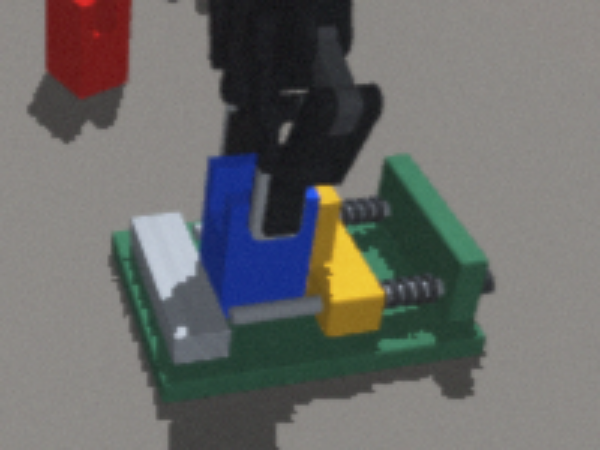

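The block is seated between the low jaw and the yellow one (TCP z 0.058, as predicted). Releasing.

```bash
python3 - <<'E'
from fit import *
from station import robot,fingers
fingers.gripper_to(.8)
p=np.array(robot.current_tool_pos())
robot.line_to(list(p+[0,0,.13]),velocity=.15)
robot.move_to([.40,.10,.25],[180,0,8.2]); robot.pause(.3)
im={c:vision.grab_frame(c) for c in("top","side")}
cv2.imwrite("pics/end.png",np.hstack([cv2.resize(im["side"][190:340,230:430],None,fx=2.2,fy=2.2),cv2.resize(im["top"][90:240,270:430],None,fx=2.2,fy=2.2)])[:,:,::-1])
x,y,a=np.load("vice.npy")
UP=[b+[0,0,.012] for b in BLOCK]
m=colour(im["top"])["blue"]
v,f=fit([("top",UP,None,m,(320,120,70,70))],[x,y,a])
R=np.array([[np.cos(a),np.sin(a)],[-np.sin(a),np.cos(a)]]);print(1000*R@(v[:2]-[x,y]),np.degrees(v[2]-a),f,robot.current_contact_force(),robot.current_time_s())
E
```

```text
[ 0.01067206 -1.39285499] 2.35895516808987 0.08226561879812654 [ 0.77146718 -0.22391655 -0.79956873] 13.5417
```

View pics/end.png

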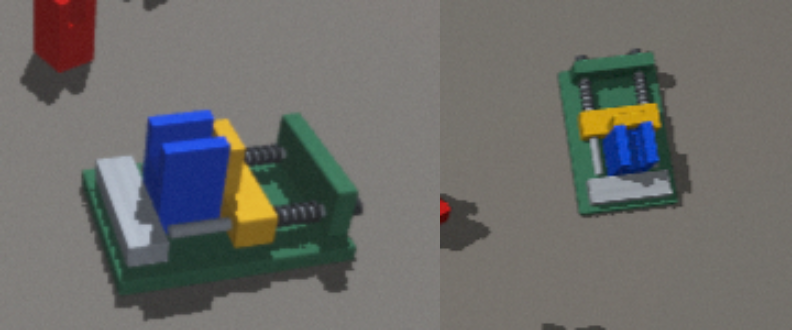

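The block stands upright and clamped, at (0, -1.4) mm from the seat centre, with its slot within about 2° of the jaw's travel and the gripper clear. Handing in.

```bash
python3 -c "
from station import workorder
print(workorder.close_job())"
```

```text
the job is handed in; nothing more can be done
None
```

The blue block is loaded in the vice and the job is handed in at about 13.5 s; the last picture shows it upright and clamped about 1.4 mm off centre, and the bare block was left alone (the hand-in returned no verdict).

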